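# Pop a wound spool off its spindle with the pedal and box it

### The job

Press the red pedal of the spool lifter all the way down to its stop so that the golden spool rises out of the guard ring, and let the pedal come back up. Then draw the raised spool straight up off its spindle and set it down upright, without dropping it, on the cork disc in the empty compartment of the green bobbin box. Leave everything else on the table where it is.

Things in the scene. Friction and masses are not known exactly. Their poses are not given: they have to be found in the camera images.
- winder: Spool lifter, screwed to the table: blue base plate 235 x 100 x 10 mm, red pedal at its -x end, upright steel spindle inside an aluminium guard ring at its +x end. Origin on the table under the pedal's pivot; +x points from pedal to spindle, z up. The pivot is a cross pin along y at z = 50 mm; the spindle axis is at x = +75 mm, y = 0.
- pedal (a joint): Angle of the pedal about its pivot pin, rad: 0 up at rest, 0.48 fully down on its stop; a spring brings it back. Pressing takes about 4 N at the top and 12 N at the bottom. As it goes down, the fork at its other end pushes the lift plate up.
- pedal_pad (a point): Centre of the top face of the red ribbed pedal pad, 55 mm long (winder x) x 64 mm wide x 8 mm thick, 100 mm from the pivot; moves with the pedal. 78 mm above the table at rest (face sloping 0.24 rad, free end higher), 30 mm above the table at the stop (free end lower by the same slope).
- lift (a joint): Height of the round black plate (58 mm across, 6 mm thick) under the spool above its lowest place, m: 0 down, about 0.035 when the pedal has been pressed to its stop. It stays up by friction when the pedal returns; pushing down on the spool with more than about 4 N sinks it again.
- spindle_tip (a point): Tapered tip of the upright steel spindle (18 mm thick), on its axis, 126 mm above the table. The guard ring round the spindle (bore 68 mm, outside 76 mm) stands on four thin rods and reaches from 78.5 to 114.5 mm above the table.
- spool: The golden wound spool: a round tube of wound thread, 56 mm outside diameter, 70 mm tall, bore 24 mm, about 0.14 kg. Origin at the centre of its underside, z along its axis. At the start it sits on the spindle, its top about flush with the guard ring's rim, so it cannot be gripped; after the pedal stroke about 35 mm of it stands above the rim.
- bobbin_box: Green open plastic box fixed to the table, 210 mm (x) x 112 mm (y) x 40 mm tall, walls and floor 5 mm. Origin at the centre of its underside. A divider across the middle makes two compartments, centred at x = +51 and -51 mm, each 97 x 102 mm inside; one holds the purple spool, the other a cork disc.
- cork: Flat round cork disc, 84 mm across, 3 mm thick, fixed to the floor in the middle of the empty compartment. Origin at the centre of its underside, z up.
- cork_top (a point): Centre of the cork disc's top face, 8 mm above the table.
- spare_spool: Purple spool of the same size, standing in the other compartment; leave it there. Origin at the centre of its underside.
- votive: Amber glass votive cup, 68 mm across, 65 mm tall; leave alone. Origin under its centre.
- thimble: Steel thimble, 22 mm across, 26 mm tall; leave alone. Origin under its centre.
- tin: Round aluminium tin with snap lid, 92 mm across, 38 mm tall; leave alone. Origin under its centre.
- mug: Blue mug, 76 mm across, 85 mm tall; leave alone. Origin under its centre.
Not all that is in view belongs to the job. What is shaped like the spool but blue or turquoise is not meant.

How it is judged:
On the way, in this order (a step that is already met when the one before it is completed fails the run):
1. the pedal is pressed down to its stop, with the spool still on the spindle (value of joint pedal above 0.445 rad and horizontal distance between spool and spindle_tip below 0.008 m), for 0.2 s.
2. the pedal has come back up and the spool stands raised on the lift plate, still on the spindle (value of joint pedal below 0.08 rad and value of joint lift above 0.025 m and horizontal distance between spool and spindle_tip below 0.008 m and z of spool in the frame of spindle_tip below -0.01 m), for 0.1 s.
3. the spool has been slid up clear of the spindle (z of spool in the frame of spindle_tip above 0 m), for 0.05 s.
At the end, for the whole second after the job is handed in: The golden spool stands upright (within 0.08 rad) and still on the cork disc (its foot within 4 mm of the disc's top face), its axis within 20 mm of the disc's centre, and the pedal is back up (below 0.08 rad) (horizontal distance between spool and cork_top below 0.02 m and z of spool in the frame of cork_top between -0.004 and 0.004 m and angle between spool's own z axis and vertical below 0.08 rad and linear speed of spool below 0.02 m/s and value of joint pedal below 0.08 rad); the robot touches nothing.
It fails at once if the purple spool, votive cup, thimble, tin or mug is moved more than 25 mm (distance of any of spare_spool, votive, thimble, tin, mug from where it was at the start of the episode above 0.025 m).
It fails at once if the purple spool, votive cup, thimble, tin or mug is tipped over (angle between any of spare_spool, votive, thimble, tin, mug's own z axis and vertical above 0.4 rad).
It fails at once if the golden spool is dropped (falls from the fingers by more than about 2 cm) (contact force between each of the arm, the fingers and spool below 0.1 N and horizontal distance between spool and spindle_tip above 0.02 m and linear speed of spool above 0.65 m/s).
It also fails if it takes over 51 s, if anything falls off the work surface, if the arm or the gripper's body presses on something with over 40 N, if the wrist force passes 120 N, or if a joint passes its speed limit or range.

### The arm

A 6-joint arm with a two-finger parallel gripper is mounted at the origin on the work surface. World frame = base frame: x ahead of the robot, y to its left, z up, the work surface at z = 0. Lengths are in m, angles in rad, forces in N, time in s.
With the tool pointing down it reaches from about 0.425 to 0.925 m from the base axis. Payload 12.5 kg.
Tool frame: the origin (TCP) lies between the finger pads; the fingertips stand 14 mm ahead of it and the grasp point (between the pads) lies 5 mm behind it (env.tip_extent is the distance from the TCP to the fingertips, in m); z points along the fingers, y is the direction in which the jaws open and shut (so a half turn about z gives the same grasp; the last joint's range is limited). The gripper opens to 85 mm and grips with 20 to 120 N. Pads are 22 mm wide; open, the fingers measure 114 mm over their backs; the gripper's body (76 mm by 85 mm) begins 54 mm behind the grasp point. The pads swing forward as they close: fully open they stand 13 mm farther back than shut.
Start: joints at [-1.326, 0.491, 1.559, -0, 1.092, -0.106], TCP at [0.215, -0.587, 0.245] pointing down, gripper open.
Joint ranges: [-3.1, 3.1], [-0.84, 2.19], [0.05, 2.79], [-1.13, 4.28], [0.06, 2.93], [-2.69, 2.69]. Speed limits (rad/s): [2.22, 2.22, 2.79, 3.14, 3.14, 3.14].

### API

Orientations are given as a rotation vector (axis times angle).
In Python, from rig import env gives the robot as it stands. The module is installed in compiled form; this text tells all that it offers.
- The arm moves only by the shell command python3 -m inch 'ROWS' [OPENING] [FORCE]. ROWS is JSON, one flat list of numbers, 4 for each row, row after row: the shift along the world's x, y, z in mm, then the turn about the world's z in degrees. A call has 1 to 12 rows; each row shifts and turns the commanded pose from where the row before left it; what a row does not reach is not made up. A row lasts 1/10 s, in which the tool goes at most 50 mm and 8.59 degrees, less where a joint would pass 70% of its speed; a pose out of reach is approached as far as the arm can. A call with a gripper value outside its range is refused whole. OPENING is the opening, from -1 (shut) to 1 (fully open), set as the call begins (- or left out, the last holds). The fingers move at their own pace and stop on an object; FORCE is the grip in N (left out, the last holds). Time passes only in rows, so rows that do not move let the fingers close. It gives the time, the measured TCP pose, the force and the opening at its end, in the units of the state.
- env.state(): the state, without advancing time (a new reading comes with each control period).
- env.read_camera(name): name is "scene" or "top" or "wrist"; returns (picture, depth): 480x640x3 uint8, red, green, blue; 480x640 float32, m along the optical axis (not along the pixel's ray), 0 where there is no reading.
- env.camera_info(name): a dict with "vertical_fov" (degrees; the focal length in pixels is half the picture's height over the tangent of half this angle, whatever the lens; pixels are square), "cx", "cy" (the principal point, pixels), "xyz" and "orientation" of the camera in the world. Camera axes: x right, y up, looking along -z (the intrinsics and any distortion apply to the point x, -y, -z); pixel columns grow to the right and rows downward; lengths in m; the calibration is good to about 2 mm. A picture is of the moment at which its call begins: read the wrist's pose just before it. camera_info takes no time and is no camera call; for the wrist camera it gives the pose at the moment of the call.
- env.sign_off(): hands the job in, once; it reports no verdict.
The state is a dict: "time": time; "joints": joint angles; "joint_velocities": joint speeds; "tau": joint torques, N m; "tool_pos": TCP position; "orientation": TCP orientation; "force": force on the tool from outside, world axes, zero at the start; "moment": the same for the moment, N m; "width": opening from 0.0 (shut) to 1.0 (fully open).
Only numpy, scipy, OpenCV 4.12 (cv2) and the standard library are available. Lean on these libraries where they do the work, as an engineer would, in place of code of your own. Each camera call takes 0.05 s, during which the arm holds its last target. There are 200 camera calls.

## Working session

There is one attempt and no reset: what is moved stays moved. The work goes in short steps, Python scripts to look and compute and a shell command to move; the robot and the scene stay as the last step left them, time stands still between calls to the robot, and variables do not carry over. Pictures are saved under pics/ and viewed, about 8 in all and at most 12, crops included, and the job is handed in when it is done.

```bash
mkdir -p pics; cat > h.py <<'E'
import numpy as np, cv2
from rig import env
from scipy.spatial.transform import Rotation as R
def snap(n):
    i=env.camera_info(n); p,d=env.read_camera(n); return i,p,d
def cloud(i,d):
    f=240/np.tan(np.radians(i["vertical_fov"])/2)
    v,u=np.mgrid[:480,:640]
    P=np.stack([(u-i["cx"])/f*d,-(v-i["cy"])/f*d,-d],-1)
    return P@R.from_rotvec(i["orientation"]).as_matrix().T+np.array(i["xyz"])
E
python3 - <<'E'
from h import *
for n in("top","scene"):
    i,p,d=snap(n); print(n,i,(d>0).mean())
    cv2.imwrite(f"pics/{n}0.png",p[:,:,::-1]); np.savez(f"{n}0.npz",p=p,d=d,X=cloud(i,d))
print(env.state())
E
```

```text
top {'vertical_fov': 49.99413376809892, 'cx': 318.145742655438, 'cy': 242.16634574949182, 'xyz': array([0.48979709, 0.08878797, 1.21976354]), 'orientation': array([ 0.05136732, -0.04927855, -1.5748103 ])} 0.995986328125
scene {'vertical_fov': 43.03903815321498, 'cx': 319.9217717001655, 'cy': 232.30847750755845, 'xyz': array([0.84690617, 0.61594679, 0.9486192 ]), 'orientation': array([0.20454958, 0.81652068, 2.53636331])} 0.996142578125
{'time': 0.1, 'joints': array([-1.32565147e+00,  4.91483018e-01,  1.55935130e+00, -7.24525968e-06,
        1.09168852e+00, -1.05560616e-01]), 'joint_velocities': array([-0.00084886, -0.00219218, -0.00199099, -0.00043667,  0.00086456,
       -0.00063277]), 'tau': array([ 5.33544240e-03, -6.19447803e+01, -2.62023997e+01, -7.69263096e-06,
        2.87092123e-03,  1.50584646e-05]), 'tool_pos': array([ 0.21472792, -0.58677965,  0.24480908]), 'orientation': array([-3.09250236e+00, -5.47911404e-01,  1.11932588e-04]), 'force': array([ 0.34135292, -0.25876985, -0.49129525]), 'moment': array([ 0.03746455, -0.00179159,  0.04966688]), 'width': 1.0007294198637717}
```

View pics/top0.png

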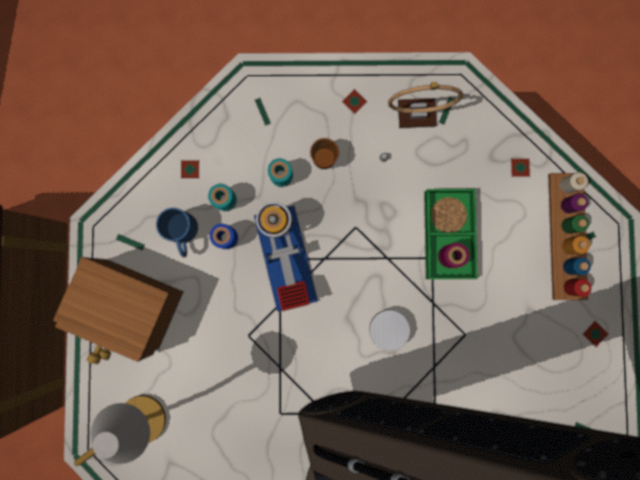

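View pics/scene0.png

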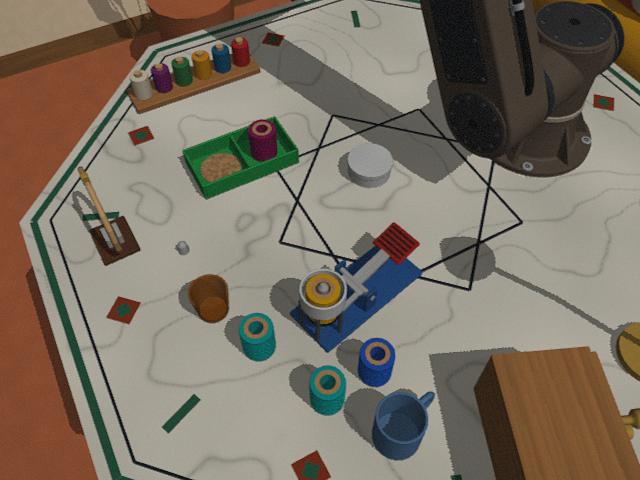

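Top view: the golden spool sits in the guard ring at (273,219) and the red pedal is at (293,295). The cork is at (450,214) and the purple spool at (456,255). Lookalikes are turquoise spools (222,196) and (280,171), a blue spool (223,236), and small rack reels, including a yellow one at (576,244). Only (273,219) is golden and inside the ring, so that is the one meant.

```bash
python3 - <<'E'
from h import *
for n,boxes in(("top",dict(gold=(235,185,315,250),red=(270,275,320,315),cork=(425,185,480,235),purple=(430,235,480,275),green=(415,180,490,285),blue=(250,200,325,315))),
  ("scene",dict(gold=(295,265,355,315),red=(370,220,425,265),cork=(195,145,245,185),purple=(240,115,285,165),green=(175,110,305,200),blue=(285,250,430,355)))):
    z=np.load(n+"0.npz");p=z["p"];X=z["X"];hsv=cv2.cvtColor(p,cv2.COLOR_RGB2HSV);h,s,v=[hsv[...,k].astype(int) for k in range(3)]
    m=dict(gold=(h>15)&(h<30)&(s>150)&(v>120),red=((h<6)|(h>174))&(s>150)&(v>60),cork=(h>5)&(h<25)&(s>60)&(v>80),purple=(h>150)&(h<176)&(s>100),green=(h>50)&(h<80)&(s>130),blue=(h>105)&(h<122)&(s>150))
    for k,(a,b,c,d) in boxes.items():
        q=np.zeros((480,640),bool);q[b:d,a:c]=1;q&=m[k];P=X[q]
        vv,uu=np.nonzero(q)
        zz=np.percentile(P[:,2],[2,50,98])
        print(n,k,q.sum(),"px",uu.mean().round(1),vv.mean().round(1),"z",zz.round(4),"med",np.median(P,0).round(4))
        if k in("green","blue","red"):
            hi=P[P[:,2]>.03] if k=="green" else (P[P[:,2]<.02] if k=="blue" else P)
            if len(hi)>4:
                r=cv2.minAreaRect((hi[:,:2]*1000).astype(np.float32));print("   rect",np.round(r[0],1),np.round(r[1],1),round(r[2],1))
    print(n,"table",np.median(X[(v>150)&(s<40)],0))
c=cv2.imread("pics/scene0.png")[215:365,280:440];cv2.imwrite("pics/crop1.png",cv2.resize(c,None,fx=4,fy=4,interpolation=cv2.INTER_CUBIC))
E
```

```text
top gold 264 px 273.0 219.1 z [0.0891 0.1146 0.1191] med [0.6109 0.1872 0.1146]
top red 601 px 293.1 295.6 z [0.0707 0.0781 0.0865] med [0.4462 0.1459 0.0781]
   rect [450.9 128.8] [50.2 99.6] 17.5
top cork 906 px 448.9 214.5 z [0.0025 0.0077 0.0129] med [ 0.6308 -0.2195  0.0077]
top purple 346 px 451.9 255.2 z [0.0209 0.0715 0.0791] med [ 0.5332 -0.2031  0.0715]
top green 2470 px 450.6 236.0 z [0.0004 0.007  0.0418] med [ 0.5763 -0.2203  0.007 ]
   rect [584.3 -92.1] [361.1 203.7] 89.8
top blue 1415 px 288.6 260.9 z [0.0053 0.0102 0.0635] med [0.5165 0.1494 0.0102]
   rect [531.8 166.6] [226.8  95.4] 13.5
top table [ 5.20337093e-01  5.32580332e-02 -1.64283409e-05]
scene gold 446 px 323.2 289.8 z [0.1074 0.1149 0.1181] med [0.6127 0.1913 0.1149]
scene red 691 px 396.3 243.1 z [0.0703 0.0783 0.086 ] med [0.4461 0.1487 0.0783]
   rect [646.7 353.6] [655.4  77.3] 45.9
scene cork 815 px 219.2 166.3 z [0.0048 0.0086 0.0128] med [ 0.6315 -0.2237  0.0086]
scene purple 821 px 262.7 141.7 z [0.0136 0.0574 0.0778] med [ 0.5395 -0.1991  0.0574]
scene green 3402 px 239.2 159.1 z [0.0026 0.0218 0.0421] med [ 0.588  -0.2085  0.0218]
   rect [654.4 172.7] [940.6 221.9] 79.8
scene blue 3343 px 366.9 302.1 z [0.0066 0.0108 0.0714] med [0.5298 0.1949 0.0108]
   rect [528.7 132.3] [257.3 177. ] 11.0
scene table [5.65191417e-01 1.01393458e-01 5.22299246e-04]
```

View pics/crop1.png

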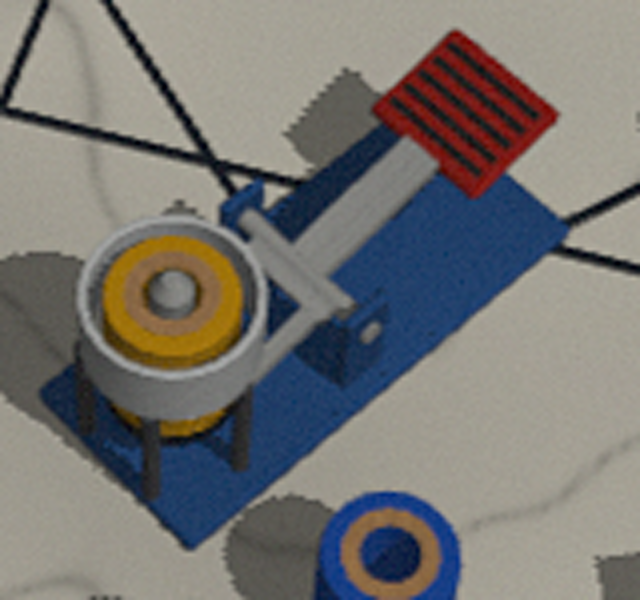

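Confirmed: the golden spool is inside the ring. The spindle is at about (0.613, 0.189), the pad at about (0.446, 0.147) and the cork at about (0.631, −0.221). I'll go above the pedal by a path that stays clear of the base.

```bash
python3 -m inch '[36,23,0,0,36,23,0,0,36,23,0,0,36,23,0,0,36,23,0,0,36,23,0,0,36,23,0,0,36,23,0,0,8,44,0,0,8,44,0,0,8,44,0,0,8,44,0,0]' -1
python3 -m inch '[8,44,0,0,8,44,0,0,8,44,0,0,-20,41,0,0,-20,41,0,0,-20,41,0,0,-20,41,0,0,-19,41,0,0,-19,41,0,0,0,0,0,0,0,0,0,0,0,0,0,0]'
python3 - <<'E'
from h import *
s=env.state();print(s["time"],s["tool_pos"],s["force"],s["width"])
i,p,d=snap("wrist");X=cloud(i,d);cv2.imwrite("pics/w1.png",p[:,:,::-1])
hsv=cv2.cvtColor(p,cv2.COLOR_RGB2HSV);h,sa,v=[hsv[...,k].astype(int) for k in range(3)]
for n,m in(("red",((h<6)|(h>174))&(sa>150)&(X[...,2]>.06)),("gold",(h>15)&(h<30)&(sa>150)&(X[...,2]>.1))):
    P=X[m];print(n,m.sum(),np.median(P,0) if len(P) else 0, cv2.minAreaRect((P[:,:2]*1000).astype(np.float32)) if len(P) else 0)
E
```

```text
time: 1.3
tool_pos: [0.5348, -0.2251, 0.245]
orientation: [-3.093, -0.548, 0.001]
force: [1.0, -0.5, 0.6]
width: -0.001
time: 2.5
tool_pos: [0.4412, 0.1505, 0.2453]
orientation: [3.093, 0.548, -0.0]
force: [1.1, 0.1, -0.2]
width: -0.003
2.5 [0.4411763  0.15051163 0.24525305] [ 1.05286991  0.11944269 -0.24759082] -0.0033842105856409267
red 3136 [0.44410337 0.14618445 0.07843952] ((463.3131408691406, 150.32066345214844), (93.58010864257812, 63.1513671875), 13.664365768432617)
gold 1469 [0.58884828 0.1797896  0.11436164] ((521.3214111328125, 281.53594970703125), (92.79875183105469, 284.5173034667969), 17.053144454956055)
```

View pics/w1.png

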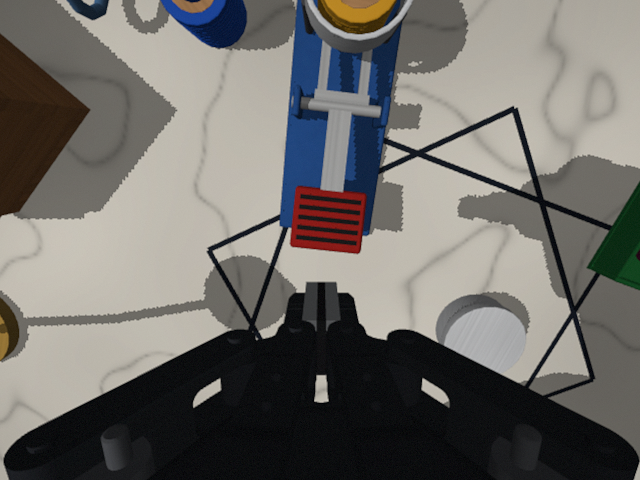

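The wrist view shows the red pad at (327,220), just ahead of the shut fingers. Its measured centre is (0.444, 0.146). I'll shift over it and descend to just above.

```bash
python3 -m inch '[3,-4,0,0,0,0,-35,0,0,0,-35,0,0,0,-35,0,0,0,-35,0,0,0,0,0,0,0,0,0]'
python3 -m inch '[0,0,-10,0,0,0,-10,0,0,0,-8,0,0,0,-8,0,0,0,-8,0,0,0,-6,0,0,0,-5,0,0,0,0,0]'
```

```text
time: 3.25
tool_pos: [0.4443, 0.1464, 0.1056]
orientation: [3.094, 0.547, -0.002]
force: [-0.0, -0.3, 0.1]
width: 0.0
time: 4.05
tool_pos: [0.4439, 0.147, 0.0507]
orientation: [3.093, 0.548, 0.001]
force: [-1.5, -0.7, 6.6]
width: -0.0
```

```bash
python3 -m inch '[0,0,-3,0,0,0,-2,0,0,0,-2,0,0,0,0,0,0,0,0,0]'
```

```text
time: 4.55
tool_pos: [0.4448, 0.1472, 0.045]
orientation: [3.093, 0.548, 0.006]
force: [-4.1, 0.0, 21.6]
width: -0.003
```

```bash
python3 -m inch '[0,0,-1,0,0,0,0,0,0,0,0,0,0,0,0,0]'
python3 - <<'E'
from h import *
i,p,d=snap("scene");X=cloud(i,d);hsv=cv2.cvtColor(p,cv2.COLOR_RGB2HSV);h,s,v=[hsv[...,k].astype(int) for k in range(3)]
q=np.zeros((480,640),bool);q[215:300,280:440]=1
for n,m in(("red",((h<6)|(h>174))&(s>150)),("gold",(h>15)&(h<30)&(s>150)&(v>120))):
    P=X[q&m];print(n,len(P),np.percentile(P[:,2],[2,50,98]).round(4),np.median(P,0))
cv2.imwrite("pics/s2.png",cv2.resize(p[200:360,270:450,::-1],None,fx=3.5,fy=3.5))
E
```

```text
time: 4.95
tool_pos: [0.4448, 0.1472, 0.0446]
orientation: [3.093, 0.549, 0.007]
force: [-5.1, -1.7, 32.2]
width: 0.002
red 363 [0.0234 0.0326 0.0387] [0.45466031 0.16122517 0.03260146]
gold 718 [0.1156 0.1493 0.1533] [0.61209766 0.19744337 0.14933248]
```

View pics/s2.png

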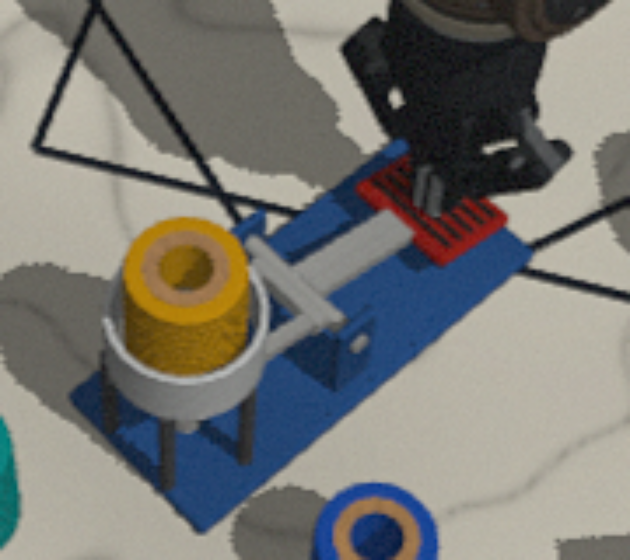

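The pedal is at its stop with 32 N on the tool, and the spool is raised with its top at z ≈ 0.149. I'll release, rise, and open the gripper, then look at the spool from close by.

```bash
python3 -m inch '[0,0,20,0,0,0,30,0,0,0,40,0,0,0,45,0,0,0,45,0,0,0,40,0,40,10,0,0,40,10,0,0,0,0,0,0,0,0,0,0]' 1
cat >look.py <<'E'
from h import *
s=env.state();print(s["time"],s["tool_pos"],s["force"],s["width"])
for n,b in(("wrist",None),("scene",(215,300,280,365)),("top",(185,250,235,315))):
    i,p,d=snap(n);X=cloud(i,d);hsv=cv2.cvtColor(p,cv2.COLOR_RGB2HSV);h,sa,v=[hsv[...,k].astype(int) for k in range(3)]
    m=(h>8)&(h<30)&(sa>70)&(abs(X[...,2]-.1495)<.005)&(np.hypot(X[...,0]-.613,X[...,1]-.19)<.06)
    if m.sum()<20: print(n,"none");continue
    P=X[m];c,r=cv2.minEnclosingCircle((P[:,:2]*1000).astype(np.float32));print(n,m.sum(),"circ",np.round(c,1),round(r,1),"mean",P.mean(0).round(4))
    rd=((h<6)|(h>174))&(sa>150)&(np.hypot(X[...,0]-.445,X[...,1]-.147)<.06)
    if rd.sum(): print("  pad z",np.median(X[rd][:,2]),rd.sum())
    if n=="wrist": cv2.imwrite("pics/w2.png",p[:,:,::-1])
E
python3 look.py
```

```text
time: 6.0
tool_pos: [0.5238, 0.167, 0.2621]
orientation: [3.093, 0.548, -0.0]
force: [-0.1, 0.6, 0.3]
width: 1.002
6.0 [0.52379694 0.16704138 0.26212517] [-0.1321065   0.55035315  0.27298216] 1.0019216376284548
wrist 4755 circ [610.9 186.8] 27.9 mean [0.6113 0.1871 0.1504]
  pad z 0.07835551951680864 2423
scene 798 circ [612.6 186.1] 28.7 mean [0.6135 0.1881 0.15  ]
  pad z 0.07831166536730116 703
top 241 circ [612.6 186.7] 27.6 mean [0.6232 0.1889 0.1499]
  pad z 0.07243556503622217 56
```

```bash
python3 -m inch '[29,7,0,0,29,7,0,0,30,6,0,0,0,0,-35,0,0,0,-35,0,0,0,-30,0,0,0,-20,0,0,0,-10,0,0,0,0,0,0,0,0,0]' 1
python3 -m inch '[0,0,0,0,0,0,0,0,0,0,0,0,0,0,0,0,0,0,0,0,0,0,0,0]' -1 40
```

```text
time: 7.15
tool_pos: [0.6121, 0.1871, 0.1334]
orientation: [3.093, 0.548, 0.002]
force: [0.4, 0.3, 0.2]
width: 1.002
time: 7.75
tool_pos: [0.612, 0.1871, 0.1325]
orientation: [3.093, 0.548, 0.001]
force: [0.7, -0.2, 2.0]
width: 0.639
```

Gripped at about 54 mm. Now I'll draw it straight up.

```bash
python3 -m inch '[0,0,5,0,0,0,8,0,0,0,10,0,0,0,12,0,0,0,12,0,0,0,12,0,0,0,12,0,0,0,10,0,0,0,5,0,0,0,0,0]'
python3 - <<'E'
from h import *
i,p,d=snap("scene");cv2.imwrite("pics/s3.png",cv2.resize(p[130:370,230:470,::-1],None,fx=2.4,fy=2.4))
print(env.state()["width"])
E
```

```text
time: 8.75
tool_pos: [0.612, 0.1871, 0.2191]
orientation: [3.093, 0.548, 0.002]
force: [-1.1, 0.1, -2.4]
width: 0.639
0.6372206111429182
```

View pics/s3.png

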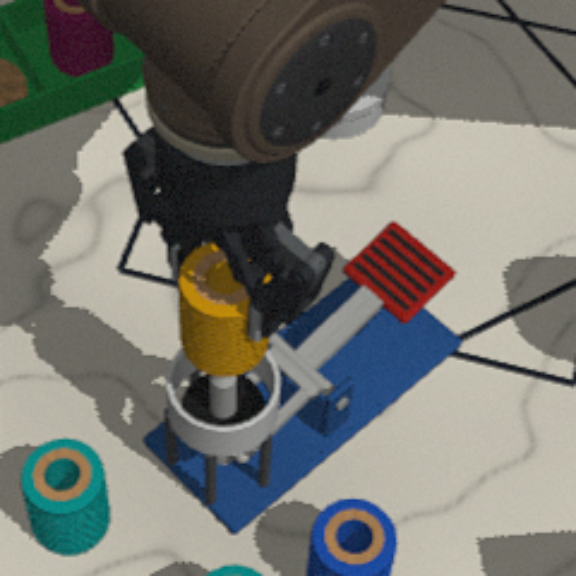

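The spool is off the spindle and held upright, and the pedal is up. I'll check its height in the grip and refine the cork centre.

```bash
python3 -m inch '[2,-40,5,0,2,-40,5,0,2,-40,5,0,2,-41,0,0,2,-41,0,0,2,-41,0,0,2,-41,0,0,2,-41,0,0,2,-41,0,0,1,-42,0,0,0,0,0,0,0,0,0,0]'
python3 - <<'E'
from h import *
for n in("top","scene"):
    z=np.load(n+"0.npz");p=z["p"];X=z["X"];hsv=cv2.cvtColor(p,cv2.COLOR_RGB2HSV);h,s,v=[hsv[...,k].astype(int) for k in range(3)]
    m=(h>5)&(h<25)&(s>50)&(v>60)&(np.hypot(X[...,0]-.631,X[...,1]+.2215)<.06)&(X[...,2]<.02)
    c,r=cv2.minEnclosingCircle((X[m][:,:2]*1000).astype(np.float32));a=cv2.minAreaRect((X[m][:,:2]*1000).astype(np.float32))
    print(n,m.sum(),np.round(c,1),round(r,1),"rect",a)
    g=(h>50)&(h<80)&(s>130)&(abs(X[...,2]-.04)<.003)&(np.hypot(X[...,0]-.58,X[...,1]+.215)<.14)
    print(" box",cv2.minAreaRect((X[g][:,:2]*1000).astype(np.float32)))
    pu=(h>140)&(s>60)&(abs(X[...,2]-.075)<.004)&(np.hypot(X[...,0]-.535,X[...,1]+.205)<.06)
    print(" purple",cv2.minEnclosingCircle((X[pu][:,:2]*1000).astype(np.float32)))
for n in("scene","top"):
    i,p,d=snap(n);X=cloud(i,d);hsv=cv2.cvtColor(p,cv2.COLOR_RGB2HSV);h,s,v=[hsv[...,k].astype(int) for k in range(3)]
    m=(h>15)&(h<30)&(s>150)&(v>100)&(np.hypot(X[...,0]-.631,X[...,1]+.22)<.06)&(X[...,2]>.1)
    if m.sum()>10: print("spool",n,m.sum(),X[m].min(0),np.percentile(X[m],[2,98],axis=0))
    cv2.imwrite(f"pics/{n}4.png",p[:,:,::-1])
E
```

```text
time: 10.0
tool_pos: [0.6303, -0.2218, 0.2322]
orientation: [-3.093, -0.545, 0.002]
force: [0.8, 0.5, -2.2]
width: 0.64
top 928 [ 632.1 -218.4] 41.9 rect ((631.735107421875, -218.4161834716797), (79.49043273925781, 79.24818420410156), 1.6845550537109375)
 box ((583.8251953125, -216.3770751953125), (203.29794311523438, 109.6646728515625), 0.025464000180363655)
 purple ((533.3125610351562, -217.09716796875), 27.317930221557617)
scene 814 [ 631.2 -220.8] 42.7 rect ((630.6845703125, -228.61422729492188), (69.80915832519531, 84.25025939941406), 89.84484100341797)
 box ((584.7548828125, -217.35671997070312), (209.8902130126953, 115.1783447265625), 0.10885657370090485)
 purple ((532.8558349609375, -217.9117431640625), 29.856830596923828)
spool scene 593 [ 0.60358356 -0.24374834  0.17619613] [[ 0.60816687 -0.23190003  0.1819564 ]
 [ 0.65368416 -0.19204111  0.25074947]]
spool top 70 [ 0.59918007 -0.20730041  0.18093582] [[ 0.60676648 -0.20581841  0.18966881]
 [ 0.65236952 -0.18755344  0.26690812]]
```

View pics/scene4.png

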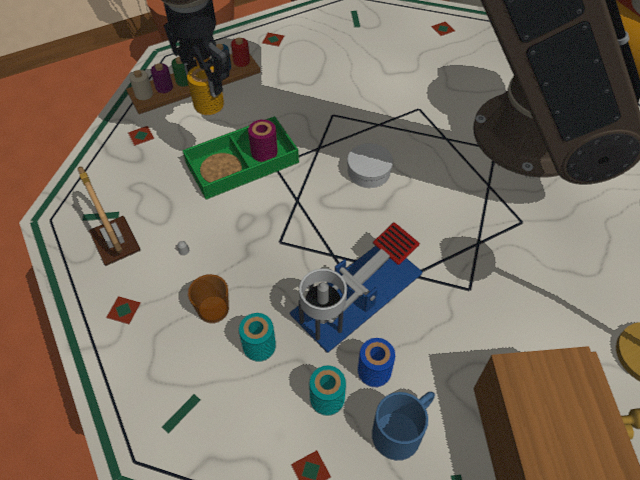

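The spool's foot is at z ≈ 0.179, and the spool hangs over the cork (203,90 in the scene view). The target centre is about (0.633, −0.218). I'll lower it, then creep to contact.

```bash
python3 -m inch '[2,3,-20,0,0,0,-30,0,0,0,-35,0,0,0,-35,0,0,0,-25,0,0,0,-12,0,0,0,-6,0,0,0,0,0,0,0,0,0]'
python3 -m inch '[0,0,-2,0,0,0,-2,0,0,0,0,0,0,0,0,0]'
```

```text
time: 11.0
tool_pos: [0.6334, -0.2179, 0.0716]
orientation: [3.092, 0.549, 0.003]
force: [-0.5, -1.6, -1.1]
width: 0.639
time: 11.4
tool_pos: [0.6328, -0.218, 0.0665]
orientation: [3.093, 0.548, 0.0]
force: [0.4, -0.4, -2.5]
width: 0.639
```

```bash
python3 -m inch '[0,0,-2,0,0,0,-1,0,0,0,0,0,0,0,0,0]'; python3 -m inch '[0,0,-1,0,0,0,0,0,0,0,0,0]';python3 -m inch '[0,0,-1,0,0,0,0,0,0,0,0,0]'
```

```text
time: 11.8
tool_pos: [0.6328, -0.218, 0.0633]
orientation: [3.093, 0.548, -0.0]
force: [0.3, -0.3, -2.0]
width: 0.642
time: 12.1
tool_pos: [0.6328, -0.2179, 0.0623]
orientation: [3.093, 0.548, -0.0]
force: [0.7, -0.2, -0.9]
width: 0.64
time: 12.4
tool_pos: [0.6329, -0.218, 0.062]
orientation: [3.093, 0.548, 0.001]
force: [-2.8, 0.7, 5.9]
width: 0.641
```

Contact: the force went to +6 N at TCP z = 0.062. I'll open, wait, then withdraw straight up.

```bash
python3 -m inch '[0,0,0,0,0,0,0,0,0,0,0,0,0,0,0,0,0,0,0,0,0,0,0,0,0,0,0,0]' 1
python3 -m inch '[0,0,5,0,0,0,10,0,0,0,20,0,0,0,35,0,0,0,45,0,0,0,45,0,-30,0,20,0,-40,0,0,0,-40,0,0,0,0,0,0,0,0,0,0,0]'
python3 - <<'E'
from h import *
s=env.state();print(s["time"],s["tool_pos"],s["force"],s["width"])
for n in("scene","wrist"):
    i,p,d=snap(n);X=cloud(i,d);hsv=cv2.cvtColor(p,cv2.COLOR_RGB2HSV);h,sa,v=[hsv[...,k].astype(int) for k in range(3)]
    near=np.hypot(X[...,0]-.633,X[...,1]+.218)<.05
    m=(h>8)&(h<30)&(sa>70)&near&(X[...,2]>.07)&(X[...,2]<.09)
    P=X[m];print(n,m.sum())
    if m.sum()>20:
        c,r=cv2.minEnclosingCircle((P[:,:2]*1000).astype(np.float32));A=np.c_[P[:,:2],np.ones(len(P))];k=np.linalg.lstsq(A,P[:,2],rcond=None)[0]
        print(np.round(c,1),r,"z",np.percentile(P[:,2],[5,50,95]),"slope",k[:2])
    rd=((h<6)|(h>174))&(sa>150)&(np.hypot(X[...,0]-.445,X[...,1]-.147)<.06)
    if rd.sum(): print("  pad z",np.median(X[rd][:,2]))
    cv2.imwrite(f"pics/{n}5.png",p[:,:,::-1])
a=cv2.imread("pics/scene5.png");b=cv2.imread("pics/wrist5.png")
cv2.imwrite("pics/f5.png",np.hstack([cv2.resize(a,(400,300)),cv2.resize(b,(400,300))]))
E
```

```text
time: 13.1
tool_pos: [0.6328, -0.2179, 0.0613]
orientation: [3.093, 0.548, 0.0]
force: [-0.1, -0.1, 0.4]
width: 0.998
time: 14.2
tool_pos: [0.5227, -0.2182, 0.2427]
orientation: [3.092, 0.547, 0.003]
force: [0.2, 0.6, 0.4]
width: 1.0
14.2 [ 0.52268716 -0.21818437  0.24274904] [0.15615402 0.62097539 0.44230351] 1.0000044629751323
scene 480
[ 631.8 -217. ] 29.265348434448242 z [0.07155103 0.07803356 0.08117648] slope [-0.0126249  -0.02504176]
  pad z 0.07812747207563137
wrist 3385
[ 630.9 -217.1] 28.177448272705078 z [0.07665805 0.07849385 0.07981156] slope [ 0.00673903 -0.00208599]
```

View pics/f5.png

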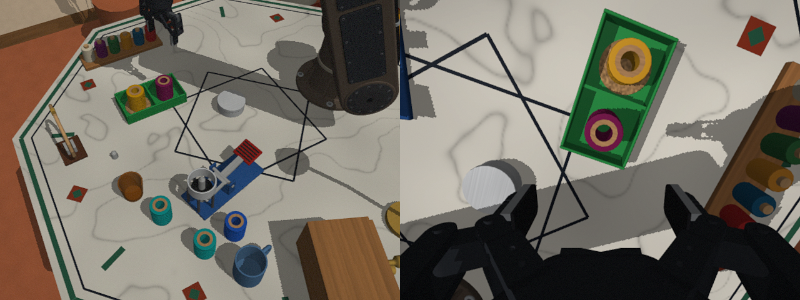

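The golden spool stands upright on the cork, centred to within about 2–3 mm. The pedal is up, nothing else has moved, and the gripper is clear.

```bash
python3 -c "
from rig import env
print(env.sign_off())"
```

```text
the job is handed in; nothing more can be done
None
```

The golden spool is standing upright on the cork disc, and I handed the job in with the robot clear of everything. Hand-in gives no verdict, so what follows rests on my own checks.

- **Pedal:** I pressed it to its stop and held it there with about 32 N. The spool's top rose to 149 mm, and the pad came back up to 78 mm above the table, its rest height.
- **Transfer:** I gripped the raised spool at 40 N, drew it straight up about 87 mm, and carried it to the box. I lowered it until it touched the cork at about 6 N, then opened the gripper and withdrew.
- **Final position:** The spool's axis is at (0.631, −0.217), about 2–4 mm from the cork's centre. Its top is at 78 mm, which matches a foot resting on the cork at 8 mm.
- **Upright:** The close wrist view gave a tilt of about 0.007 rad. The noisier scene view gave about 0.03 rad; both are under the 0.08 limit.
- **Everything else:** The last pictures show the purple spool, votive cup, thimble, tin and mug standing where they were. I checked this by eye rather than by measuring. The clock was at about 14 s of the 51 s allowed.

No check failed. The only disagreements were the two tilt readings and a few millimetres between cameras, all within tolerance.

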